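# Crank the lazy Susan round and slide the salt cellar onto its board

## Task

Turn the geared lazy Susan with its red-gripped crank until the white salt cellar stands squarely in front of the dark landing board, then slide the cellar off the disc, without lifting it, so that it stands wholly on the board. Turn the disc only by the crank, do not touch the cellar until it is in front of the board, and leave the three spice jars and the pepper mill standing on the disc.

Things in the scene. Friction and masses are not known exactly. Their poses are not given: they have to be found in the camera images.
- base: Fixed lazy Susan base, its place and yaw vary. Origin on the counter under the disc's axis, z up. Its +y axis points from the disc's axis to the landing board, its -y axis to the gear housing (80 x 85 mm, 46 mm high) that bears the crank.
- turntable: Pale wooden disc, diameter 300 mm, flat top 30 mm above the counter, with a small brass dot near its rim. Origin on the counter on the disc's upright axis; its yaw is the disc's turn. It turns only with the crank through a 4:1 gear, in the same sense: four full crank turns turn it once. Turns both ways and stays where it is left; within about two turns of the start there is no stop.
- crank_axis (a point): Point on the crank's upright axis, 62 mm above the counter, level with the top face of the steel crank arm (16 mm wide, 8 mm thick; only the 22 mm wide boss on the axis, up to 68 mm, and the grip stand above it).
- grip_top (a point): Centre of the top of the crank's red grip: an upright cylinder, diameter 22 mm, 46 mm tall (66 to 112 mm above the counter), spinning freely about its own upright axis, which lies 55 mm from the crank's axis. The crank turns with about 1 to 2 N at the grip. The arm's angle at the start is arbitrary.
- landing (a point): Centre of the top of the dark wooden landing board, fixed to the base: 140 x 140 mm, top 28.5 mm above the counter, that is 1.5 mm below the disc's top, its near edge 3 mm from the disc's rim and its centre 223 mm from the disc's axis. Axes as base: +y points straight away from the disc, x along the board's near edge.
- cellar: White ceramic salt cellar with closed lid, loose: a round drum, diameter 68 mm, 45 mm tall, 0.15 to 0.3 kg. Origin at the centre of its underside, z up. It starts on the disc about 100 mm from the axis, at least 65 degrees round from the board; any of five places.
- jar_yellow: Closed glass spice jar filled with yellow spice, chrome cap with a yellow dot on top, diameter 40 mm, 71 mm tall, loose on the disc about 100 mm from its axis. Origin at the centre of its underside, z up.
- jar_red: As jar_yellow, with red spice and a red dot.
- jar_green: As jar_yellow, with green spice and a green dot.
- mill: Short wooden pepper mill, diameter 46 mm, 78 mm tall, loose on the disc about 100 mm from its axis. Origin at the centre of its underside, z up.
There are look-alikes about, which are no part of the job. Of the things shaped like the cellar, the white one is meant.

How it is judged:
By the outcome, as a careful person would: the job done as asked, in the order asked, and still so for the second after the job is handed in, with the robot touching nothing.
It also fails if it takes over 72 s, if anything falls off the work surface, if the arm or the gripper's body presses on something with over 40 N, if the wrist force passes 120 N, or if a joint passes its speed limit or range.

## Robot

A 6-joint arm with a two-finger parallel gripper is mounted at the origin on the work surface. World frame = base frame: x ahead of the robot, y to its left, z up, the work surface at z = 0. Lengths are in m, angles in rad, forces in N, time in s.
With the tool pointing down it reaches from about 0.3 to 0.825 m from the base axis. Payload 5.4 kg.
Tool frame: the origin (TCP) lies at the very end of the fingers, on their centre line; the grasp point (between the pads) lies 19 mm behind it; z points along the fingers, y is the line along which they close (so a half turn about z gives the same grasp; the last joint's range is limited). The gripper opens to 92 mm and grips with 3 to 60 N. Pads are 20 mm wide; open, the fingers measure 128 mm over their backs; the gripper's body (75 mm by 189 mm) begins 69 mm behind the grasp point.
Start: joints at [0.987, 0.158, 1.597, -0, 1.386, -0.21], TCP at [0.21, 0.535, 0.215] pointing down, gripper open.
Joint ranges: [-2.91, 2.91], [-0.94, 2.29], [0.18, 2.7], [-1.29, 4.43], [0.17, 2.64], [-3, 3]. Speed limits (rad/s): [2.57, 2.57, 3.14, 3.14, 3.14, 3.14].

## Interface

Orientations are given as a rotation vector (axis times angle).
In Python, from workcell import bot gives the robot as it stands. Calls block until the motion is done:
- bot.goto(position, orientation): joint-space move of the TCP to a pose.
- bot.line_to(position, rot=None, max_speed=0.15): straight line of the TCP; rot=None keeps the orientation; max_speed is the mean speed in m/s.
- bot.set_joints(angles): joint-space move.
- bot.set_gripper(opening, newtons=None): opening from 0.0 (shut) to 1.0 (fully open); newtons is the grip in N (None keeps the last); returns when the fingers have stopped.
- bot.hold(seconds).
- bot.inverse_kinematics(position, orientation): joint angles nearest the present ones, or None.
- bot.read_camera(name): name is "side" or "top" or "wrist"; returns a dict with "pixels" (480x640x3 uint8, blue, green, red), "fx", "fy", "cx", "cy" (pixels), "R" (3x3) and "t" (3): a world point X has camera coordinates R X + t. Camera axes: x right, y down, z forward; pixel columns grow to the right and rows downward; lengths in m; the calibration is good to about 2 mm. A picture is of the moment at which its call begins. There is no depth.
A pose or a line that the arm cannot do raises bot.MotionError and nothing moves.
- bot.job_done(): hands the job in; it is judged then, once.
Readings, each from a call of its own:
- bot.current_clock(): time.
- bot.current_joints(): joint angles.
- bot.current_joint_vel(): joint speeds.
- bot.current_effort(): joint torques, N m.
- bot.current_ee_pos(): TCP position.
- bot.current_tool_rot(): TCP orientation.
- bot.current_contact_force(): force on the tool from outside, world axes, zero at the start.
- bot.current_ft_torque(): the same for the moment, N m.
- bot.current_opening(): opening from 0.0 (shut) to 1.0 (fully open).
- bot.current_grip_force(): force on a finger pad.
Only numpy, scipy, OpenCV 4.12 (cv2) and the standard library are available. Lean on these libraries where they do the work, as an engineer would, in place of code of your own. Each camera call takes 0.05 s, during which the arm holds its last target. There are 200 camera calls.

## Working session

There is one attempt and no reset: what is moved stays moved. The work goes in short steps, each a Python script; the robot and the scene stay as the last script left them, time stands still between calls to the robot, and variables do not carry over. Pictures are saved under pics/ and viewed, at most 10 in all, crops included, and the job is handed in when it is done.

```bash
mkdir -p pics; ls
python3 - <<'E'
from workcell import bot
import cv2
for n in("top","side"):
    c=bot.read_camera(n); cv2.imwrite(f"pics/{n}0.png",c["pixels"]); print(n,c["fx"],c["cx"],c["cy"],c["R"],c["t"])
E
```

```text
pics
top 610.8135637272828 320.35223222172885 256.6366071656338 [[-3.42578045e-03 -9.99866209e-01  1.59946370e-02]
 [-9.87020543e-01  8.12813809e-04 -1.60591992e-01]
 [ 1.60557506e-01 -1.63371882e-02 -9.86891272e-01]] [-0.00777294  0.64700057  1.19996431]
side 475.1664173721757 322.5207191329044 237.90529612233934 [[ 0.98639689 -0.16433467  0.0039095 ]
 [-0.08294789 -0.51813512 -0.85126708]
 [ 0.14191835  0.83936292 -0.52471809]] [-0.61764035  0.14232809  0.70071369]
```

View pics/top0.png

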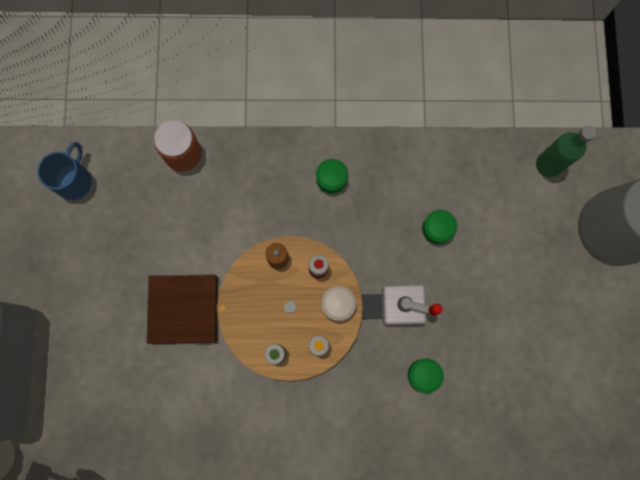

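View pics/side0.png

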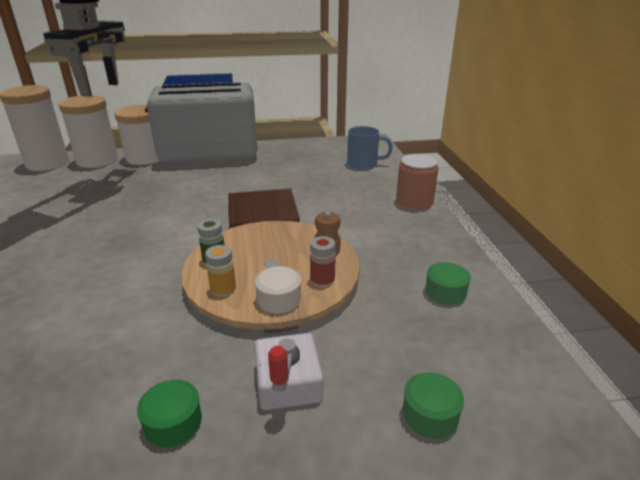

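The top view shows the disc centred near (290,307), the board at (182,310), the cellar at (339,303), roughly opposite the board, and the boss at (406,304) with the red grip at (436,309). The side view agrees; the green drums on the counter are the look-alikes.

```bash
cat > h.py <<'E'
from workcell import bot
import cv2, numpy as np
def ray(c,uv,z):
    uv=np.atleast_2d(np.asarray(uv,float)); R,t=np.array(c["R"]),np.array(c["t"])
    d=np.c_[(uv[:,0]-c["cx"])/c["fx"],(uv[:,1]-c["cy"])/c["fy"],np.ones(len(uv))]@R
    o=-R.T@t
    return (o+d*((z-o[2])/d[:,2])[:,None])[:,:2]
def blobs(m,roi=None,amin=15):
    m=m.astype(np.uint8)
    if roi: k=np.zeros_like(m); x0,y0,x1,y1=roi; k[y0:y1,x0:x1]=1; m=m*k
    cs=[c for c in cv2.findContours(m,cv2.RETR_EXTERNAL,cv2.CHAIN_APPROX_NONE)[0] if cv2.contourArea(c)>=amin]
    return sorted(cs,key=cv2.contourArea,reverse=True)
def circ(c,ct,z):
    (x,y),r=cv2.minEnclosingCircle((ray(c,ct.reshape(-1,2),z)*1000).astype(np.float32)); return np.array([x,y])/1000,r/1000
def cent(ct):
    m=cv2.moments(ct); return m["m10"]/m["m00"],m["m01"]/m["m00"]
def white(hsv): return (hsv[...,1]<60)&(hsv[...,2]>150)
E
python3 - <<'E'
from h import *
c=bot.read_camera("top"); p=c["pixels"]; h=cv2.cvtColor(p,cv2.COLOR_BGR2HSV); H,S,V=h[...,0],h[...,1],h[...,2]
for u,v in [(436,309),(406,304),(415,320),(339,303),(250,310),(182,310),(223,308),(290,307)]: print((u,v),h[v,u])
d=blobs((H>8)&(H<25)&(S>80)&(V>90),(200,220,375,395))[0]
print("disc",circ(c,d,.03)); 
for q in blobs(white(h),(210,230,368,390),300): print("cellar?",cent(q),circ(c,q,.07),ray(c,cent(q),.065))
for q in blobs(((H<8)|(H>172))&(S>170)&(V>90),(375,270,470,350)): print("grip",cent(q),circ(c,q,.112),ray(c,cent(q),.108))
b=blobs((V<90)&(S>110)&((H<15)|(H>170)),(130,260,217,360))[0]
r=cv2.minAreaRect((ray(c,b.reshape(-1,2),.0285)*1000).astype(np.float32)); print("board",r)
for q in blobs((V<150)&(h[...,1]<60),(386,288,424,324),20): print("boss/arm",cent(q),cv2.boundingRect(q),ray(c,cent(q),.068))
cv2.imwrite("pics/crop.png",cv2.resize(p[250:370,360:460],None,fx=5,fy=5,interpolation=cv2.INTER_CUBIC))
E
```

```text
(436, 309) [  1 224 156]
(406, 304) [ 27  18 127]
(415, 320) [  3  16 161]
(339, 303) [ 16  38 175]
(250, 310) [ 16 135 147]
(182, 310) [ 10 177  62]
(223, 308) [ 19 182 174]
(290, 307) [ 24  19 135]
disc (array([0.54664496, 0.05414029]), 0.15039350891113282)
cellar? (337.8946037099494, 302.5531197301855) (array([ 0.5512041 , -0.04368486]), 0.02830185890197754) [[ 0.55159218 -0.0438131 ]]
grip (436.4172839506173, 308.5604938271605) (array([ 0.53539227, -0.23192778]), 0.009831398963928222) [[ 0.53583988 -0.23274357]]
board ((542.8096313476562, 275.13848876953125), (137.8302764892578, 140.33302307128906), 0.9980177283287048)
boss/arm (409.28557360905955, 304.84194977843424) (397, 288, 27, 27) [[ 0.54645136 -0.18674256]]
boss/arm (407.06382978723406, 322.29432624113474) (386, 321, 38, 3) [[ 0.51165173 -0.18136615]]
```

View pics/crop.png

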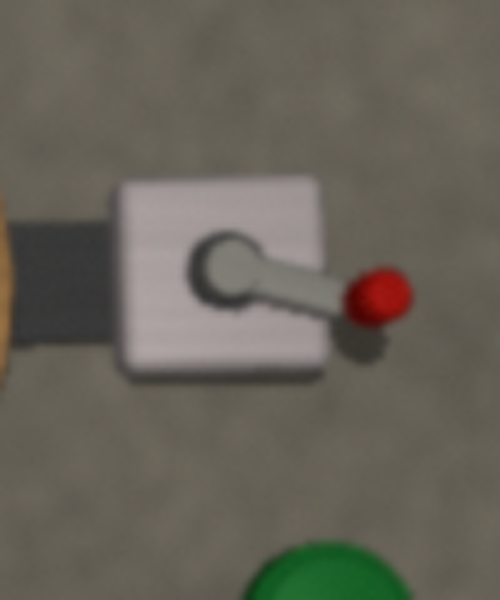

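Top view crop: boss centre at about px (406.6,303), grip top at about (437.6,308.4). Disc radius (150 mm), board size and distance (222 mm), and crank radius (~54 mm) all fit the given sizes. Next I grip the crank and turn a quarter.

```bash
cat >> h.py <<'E'
from scipy.spatial.transform import Rotation as Ro
import json
def down(a,flip=False): # closing line at angle a from world x
    y=np.array([np.cos(a),np.sin(a),0]); y=-y if flip else y; z=np.array([0,0,-1.]); x=np.cross(y,z)
    return Ro.from_matrix(np.c_[x,y,z]).as_rotvec()
def crank(C,th,dth,r=.055,z=.072,sp=.08,lim=30):
    n=max(1,int(np.ceil(abs(dth)/np.radians(20)))); F=[]
    for k in range(1,n+1):
        a=th+dth*k/n; bot.line_to([C[0]+r*np.cos(a),C[1]+r*np.sin(a),z],max_speed=sp)
        f=np.array(bot.current_contact_force()); F.append((round(np.degrees(a)),*np.round([f[0]*np.cos(a)+f[1]*np.sin(a),-f[0]*np.sin(a)+f[1]*np.cos(a),f[2]],1)))
        if np.linalg.norm(f)>lim: print("FORCE",f); break
    return F,a
E
python3 - <<'E'
from h import *
c=bot.read_camera("top"); B=ray(c,(406.6,303),.068)[0]; G=ray(c,(437.6,308.4),.112)[0]
print(B,G,np.linalg.norm(G-B))
best=min(((abs(q[5]),f) for f in(0,1) if (q:=bot.inverse_kinematics([*G,.072],down(0,f))) is not None)); print(best)
rot=down(0,best[1])
bot.goto([*G,.16],rot); bot.line_to([*G,.072],max_speed=.1)
print(bot.current_contact_force(), bot.current_clock())
bot.set_gripper(0,12); print(bot.current_opening()*92,bot.current_grip_force(),bot.current_contact_force())
th=np.arctan2(*(G-B)[::-1]); C=G-.055*np.array([np.cos(th),np.sin(th)])
F,a=crank(C,th,np.radians(90)); print(F)
json.dump(dict(C=list(C),a=a),open("s.json","w")); print(C,bot.current_ee_pos(),bot.current_clock())
cv2.imwrite("pics/a.png",bot.read_camera("side")["pixels"])
E
```

```text
[ 0.55015515 -0.18144628] [ 0.5358397  -0.23421771] 0.0546786627358863
(np.float64(0.6185724570069331), 0)
[ 0.67115539 -0.04565615  0.10232789] 4.175
21.899897175213223 11.999925971031189 [-0.214384    0.88147525 -0.74866972]
[(-87, np.float64(1.0), np.float64(-0.4), np.float64(-0.6)), (-69, np.float64(1.6), np.float64(0.8), np.float64(-0.5)), (-51, np.float64(3.0), np.float64(0.8), np.float64(-0.8)), (-33, np.float64(5.0), np.float64(0.6), np.float64(-2.4)), (-15, np.float64(5.7), np.float64(1.5), np.float64(-1.8))]
[ 0.55023928 -0.18113615] [ 0.60380495 -0.19512064  0.07218118] 7.0667
```

View pics/a.png

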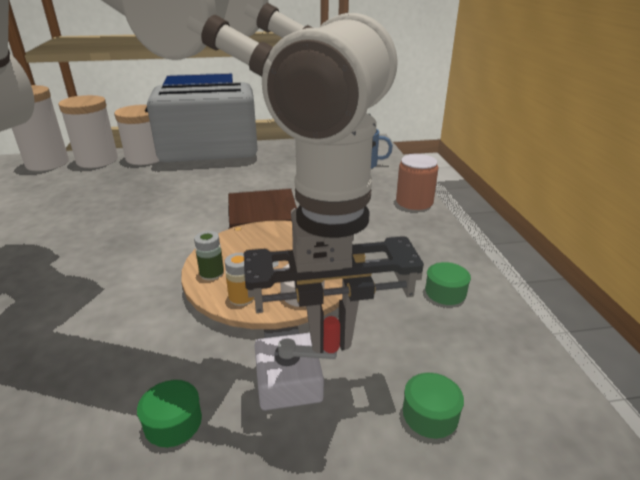

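The side view shows the fingers holding the red grip at (332,335), with the crank and disc turned. Forces are small, so I do the rest of the two turns.

Run:
```python
from h import *
s=json.load(open("s.json")); F,a=crank(np.array(s["C"])+[.001,0],s["a"],np.radians(622),sp=.1); s["a"]=a
json.dump(s,open("s.json","w")); f=np.array(F); print(f[:,1].min(),f[:,1].max(),abs(f[:,2]).max(),F[-1],np.degrees(a),bot.current_clock())
bot.set_gripper(1.0); p=bot.current_ee_pos(); bot.line_to([p[0],p[1],.2],max_speed=.2)
c=bot.read_camera("top"); cv2.imwrite("pics/b.png",c["pixels"]); print(p,bot.current_clock())
h=cv2.cvtColor(c["pixels"],cv2.COLOR_BGR2HSV)
D=np.array([.5466,.0541]);L=np.array([.5428,.2751])
for q in blobs(white(h),(210,230,368,390),300):
    X=ray(c,cent(q),.065)[0]; print(cent(q),X,circ(c,q,.07),np.linalg.norm(X-D),np.degrees(np.arctan2(*(X-D)[::-1])-np.arctan2(*(L-D)[::-1])))
```

```text
-0.8 5.8 2.3 (607, np.float64(5.6), np.float64(0.8), np.float64(-0.5)) 606.8224856828889 17.7833
[ 0.52961415 -0.23170792  0.07199771] 19.7333
(238.4945711183496, 304.83849077090116) [0.54742523 0.155067  ] (array([0.54723212, 0.15441449]), 0.028911447525024413) 0.10097037344341389 -1.453362281862471
```

View pics/b.png

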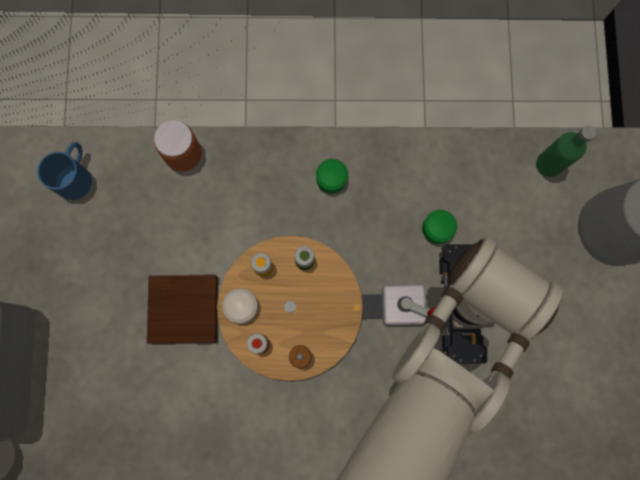

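The top view shows the cellar at about (240,307), straight in front of the board at (182,310). All four others stand on the disc. I remeasure with a mask that takes in the shaded side, then push the cellar with the partly open fingers as a fork if the alignment is good.

Run:
```python
from h import *
c=bot.read_camera("top"); h=cv2.cvtColor(c["pixels"],cv2.COLOR_BGR2HSV)
D=np.array([.5466,.0541]);L=np.array([.5428,.2751]); e=(L-D)/np.linalg.norm(L-D)
X=None
for q in blobs((h[...,1]<80)&(h[...,2]>85),(210,280,275,330),300):
    Y,r=circ(c,q,.07); print(cent(q),Y,r,ray(c,cent(q),.06))
    X=ray(c,cent(q),.06)[0]
ang=np.degrees(np.arctan2(*(X-D)[::-1])-np.arctan2(*e[::-1])); print("ang",ang,"lat",.1*np.sin(np.radians(ang)))
for n,uv,z in[("red",(257,343),.101),("yel",(261,262),.101)]:
    d=ray(c,uv,z)[0]-D; print(n,d@[e[1],-e[0]],d@e)
```

```text
(239.63577586206895, 305.7510775862069) [0.54549121 0.15217004] 0.035259925842285156 [[0.54600314 0.15333573]]
ang -0.6404732712946208 lat -0.0011178134556078373
red -0.0745714520641118 0.06120483072448199
yel 0.0828132840947556 0.05273550365918562
```

Aligned to under 1°, and the jars are at least 17 mm clear of the fork. Now the push.

Run:
```python
from h import *
D=np.array([.5466,.0541]);L=np.array([.5428,.2751]); e=(L-D)/np.linalg.norm(L-D)
yaw=np.arctan2(e[1],e[0])-np.pi/2
S=D+e*.047; E_=L-e*.0375
best=min((max(abs(q[5]),abs(p[5])),f) for f in(0,1) if (q:=bot.inverse_kinematics([*S,.036],down(yaw,f))) is not None and (p:=bot.inverse_kinematics([*E_,.036],down(yaw,f))) is not None)
print(best); rot=down(yaw,best[1])
bot.set_gripper(40/92)
bot.goto([*S,.2],rot); bot.line_to([*S,.037],max_speed=.12); print(bot.current_contact_force(),bot.current_opening()*92)
bot.line_to([*(D+e*.075),.037],max_speed=.04); print(bot.current_contact_force())
bot.line_to([*E_,.037],max_speed=.06); print(bot.current_contact_force(),bot.current_ee_pos(),bot.current_clock())
bot.line_to([*(E_-e*.012),.037],max_speed=.05); p=bot.current_ee_pos(); bot.line_to([p[0],p[1],.2],max_speed=.15)
bot.goto([.5,-.15,.3],rot)
c=bot.read_camera("top"); cv2.imwrite("pics/c.png",c["pixels"]); h=cv2.cvtColor(c["pixels"],cv2.COLOR_BGR2HSV)
for q in blobs((h[...,1]<80)&(h[...,2]>85),(150,275,218,345),300):
    d=ray(c,cent(q),.06)[0]-L; print("off",d@[e[1],-e[0]],d@e,circ(c,q,.07))
print(bot.current_clock())
```

```text
(np.float64(0.19142859640002996), 0)
[ 0.07239651 -0.69427356  1.19192993] 39.9433080833139
[ 0.55419209 -0.43087065  0.35145404]
[-0.11459283  0.40591666 -0.45660547] [0.54350389 0.23748394 0.03706111] 26.2417
off -0.00016109671452400537 -0.00043444396367190086 (array([0.54224768, 0.27234534]), 0.03583024978637695)
29.3667
```

View pics/c.png

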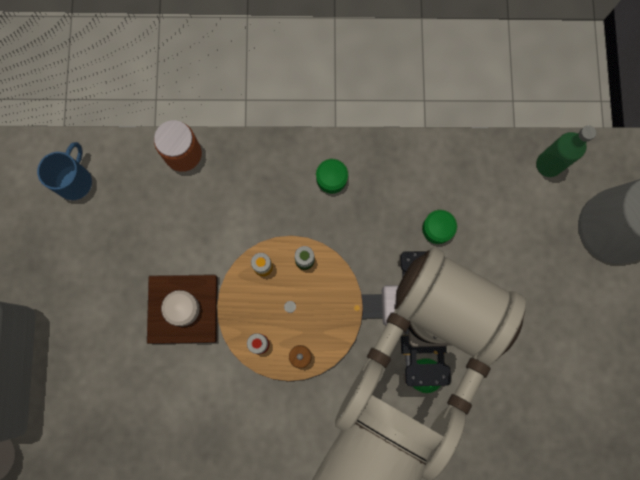

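The cellar stands at (180,308), in the middle of the board. The jars and the mill stand on the disc, and the robot is clear of everything at z = 0.3.

```bash
python3 -c "
from workcell import bot
print(bot.current_contact_force()); print(bot.job_done())"
```

```text
[ 0.02979221  0.11820317 -0.69990816]
the job is handed in; nothing more can be done
None
```

The job is handed in: I cranked the disc round until the cellar faced the board, then slid it to within about 1 mm of the board's centre by camera, with the jars and mill still standing on the disc, at about 29 s on the robot's clock.

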